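# Lift the egg rack out of the pot by its telescoping handle

## Robot

A 6-joint arm with a two-finger parallel gripper is mounted at the origin on a cart in front of the work surface, level with it; the furniture and walls round the work are solid. World frame = base frame: x ahead of the robot, y to its left, z up, the work surface at z = 0. Lengths are in mm, angles in rad, forces in N, time in s.
With the tool pointing down it reaches from about 350 to 975 mm from the base axis. Payload 7.1 kg.
Tool frame: the origin (TCP) lies at the centre of the arm's flange, where the gripper is bolted on; the fingertips stand 182 mm ahead of it and the grasp point (between the pads) lies 163 mm ahead of it; z points along the fingers, y is the line along which they close (so a half turn about z gives the same grasp; the last joint's range is limited). The gripper opens to 88 mm and grips with 3 to 60 N. Pads are 20 mm wide; open, the fingers measure 115 mm over their backs; the gripper's body (75 mm by 178 mm) begins 61 mm behind the grasp point.
Start: joints at [1.313, 0.423, 1.63, -0, 1.089, -0.019], TCP at [147.805, 607.256, 404.675] pointing down, gripper open.
Joint ranges: [-3, 3], [-0.9, 2.11], [0.09, 2.58], [-1.31, 4.45], [0.11, 2.69], [-2.54, 2.54]. Speed limits (rad/s): [2.39, 2.39, 3.01, 3.14, 3.14, 3.14].

## Interface

Orientations are given as a unit quaternion [w, x, y, z].
In Python, from station import arm gives the robot as it stands.
- The arm moves only by the shell command python3 -m handwheel 'ROWS'. ROWS is JSON, one flat list of numbers, 7 for each row, row after row: the turn, a rotation vector about the world's x, y, z as a fraction of full scale, then the shift along the world's x, y, z as a fraction of full scale, then the opening, from 0 (shut) to 1 (fully open). In form: [wx, wy, wz, dx, dy, dz, hand, wx, wy, wz, dx, dy, dz, hand, ...]. A call has 1 to 8 rows; each row is the pose to reach, as a shift and turn from the pose commanded when the call began, turning the shorter way round; what a row does not reach only later rows make up. Full scale, the value 1, is 25 cm for a shift and 180 degrees for a turn. A row lasts 1/8 s, in which the tool goes at most 62.5 mm and 10.7 degrees, less where a joint would pass 70% of its speed; a pose out of reach is approached as far as the arm can. A call with a number of a shift or a turn outside -1 to 1 is refused whole. A call with a gripper value outside its range is refused whole. The fingers move at their own pace and stop on an object; the grip force is fixed at half the most. Time passes only in rows, so rows that repeat a pose let the fingers close. It gives the time, the measured TCP pose, the force, the opening and the grip force at its end, in the units of the state.
- arm.sense(): the state, without advancing time (a new reading comes with each control period).
- arm.snapshot(name): name is "scene" or "top" or "wrist"; returns a dict with "color" (480x640x3 uint8, red, green, blue), "range_z" (480x640 float32, mm along the optical axis (not along the pixel's ray), 0 where there is no reading), "intrinsics" (3x3 intrinsics, pixels), "rvec" (rotation vector, rad) and "tvec" (3), from world to camera coordinates, as OpenCV has them; the wrist camera has in their place "T_tool_cam" (4x4, takes a point from camera to tool coordinates, whose origin is the TCP and whose axes are the flange's). Camera axes: x right, y down, z forward; pixel columns grow to the right and rows downward; lengths in mm; the calibration is good to about 2 mm. The wrist camera is an equidistant fisheye: a pixel r from the principal point sees the ray r / f radians off the axis. A picture is of the moment at which its call begins: read the wrist's pose just before it.
- arm.hand_in(): hands the job in; it is judged then, once.
The state is a dict: "time": time; "qpos": joint angles; "qd": joint speeds; "joint_torque": joint torques, N m; "eef_pos": TCP position; "ee_rot": TCP orientation; "ft_force": force on the tool from outside, world axes, zero at the start; "ft_torque": the same for the moment, N m; "gripper_width": opening from 0.0 (shut) to 1.0 (fully open); "grasp_force": force on a finger pad.
Only numpy, scipy, OpenCV 4.12 (cv2) and the standard library are available. Lean on these libraries where they do the work, as an engineer would, in place of code of your own. Each camera call takes 0.05 s, during which the arm holds its last target. There are 200 camera calls.

## Task

The eggs are done: with the rack still standing in the pot, press the button in the side of its telescoping handle, draw the handle up past the first stop to the second (its full length) and let the button spring out so that the handle locks there. Then lift the rack of eggs by the locked handle, with the button left out, until its feet are clear above the pot's rim, and finish holding it there, upright, still and over the pot so that it can drip. Keep all four eggs in the rack and leave the mug and the salt shaker where they are.

Things in the scene. Friction and masses are not known exactly. Their poses are not given: they have to be found in the camera images.
- pot: Open stainless steel pot, 200 mm outside diameter, 105 mm high, wall 3 mm, inner floor 4 mm above its underside; it is heavy and stands fast on a 10 mm cork trivet; two loop handles at its +y and -y sides reach 137 mm from its axis, 84 mm up. Origin: centre of its underside; z up.
- egg_rack: Wire egg rack on four wire feet on the pot's floor: four egg rings 18 mm up, hoop 150 mm wide, in the middle an upright steel post on which the black telescoping handle slides. About 0.3 kg with the handle, plus four eggs. Origin: centre of the plane under its feet; z up along the post; +x to the side with the button (starts towards the robot, up to 2 rad off either way).
- rack_feet (a point): The centre of the plane under the rack's feet, axes as the rack.
- handle_grip (a point): Point on the handle's axis level with the middle of its button; rises with the handle (98 mm above the rack's feet when stowed). The handle is a black upright bar 24 mm (rack x) by 20 mm (rack y), 88 mm tall: top 20 mm above this point, lower end 68 mm below. Stowed, its top is 17 mm above the pot's rim. Axes as the rack.
- button (a point): Middle of the grey button's outer face: 13 mm wide, 20 mm tall, 5 mm proud in the middle of the handle's +x face, so the handle is 29 mm thick through it; it moves in along the rack's -x. Squeezing the handle between its +x and -x faces over the button presses it flush; gripping the two plain y faces leaves it alone.
- handle (a joint): How far the handle is drawn up its post, m: 0 stowed, first stop 0.030, second 0.060 (end of travel 0.0615); a locked stop has 2 mm play up and down. With the button in, it slides with about 1 N; with the button out the catch holds at a stop (pulling then lifts the rack); let go between stops it stays there, and snaps locked when moved on to a stop.
- release (a joint): How far the button is pressed into the handle, m: 0 out (locked when at a stop), 0.005 flush. The catch is free from about 0.004; the spring takes 3 N to start and 8 N to hold flush.
- egg1: brown hen's egg, 43 mm thick, 54 mm tall, 55 g, loose, standing blunt end down in the rack's wire ring at x +33, y +33 mm (rack frame); its top is 68 mm above the rack's feet. Origin: its blunt bottom end.
- egg2: brown hen's egg, 43 mm thick, 54 mm tall, 55 g, loose, standing blunt end down in the rack's wire ring at x -33, y +33 mm (rack frame); its top is 68 mm above the rack's feet. Origin: its blunt bottom end.
- egg3: brown hen's egg, 43 mm thick, 54 mm tall, 55 g, loose, standing blunt end down in the rack's wire ring at x -33, y -33 mm (rack frame); its top is 68 mm above the rack's feet. Origin: its blunt bottom end.
- egg4: brown hen's egg, 43 mm thick, 54 mm tall, 55 g, loose, standing blunt end down in the rack's wire ring at x +33, y -33 mm (rack frame); its top is 68 mm above the rack's feet. Origin: its blunt bottom end.
- mug: Bystander: cream mug, 92 x 124 x 101 mm, loose, left of the pot. Origin: centre of its underside.
- salt: Bystander: glass salt shaker with grey domed top, 44 mm in diameter, 90 mm tall, loose, right of the pot. Origin: centre of its underside.
Things that resemble listed ones, but are neither listed nor needed, are in the scene too. What is shaped like the egg1 but purple or yellow is not meant.

How it is judged:
By the outcome, as a careful person would: the job done as asked, in the order asked, and still so for the second after the job is handed in, while the arm keeps its last pose, push and grip.
It also fails if it takes over 48 s, if anything falls off the work surface, if the arm or the gripper's body presses on something with over 40 N, if the wrist force passes 120 N, or if a joint passes its speed limit or range.

## Working session

There is one attempt and no reset: what is moved stays moved. The work goes in short steps, Python scripts to look and compute and a shell command to move; the robot and the scene stay as the last step left them, time stands still between calls to the robot, and variables do not carry over. Pictures are saved under pics/ and viewed, at most 10 in all, crops included, and the job is handed in when it is done.

```bash
mkdir -p pics; ls; python3 - <<'E'
from station import arm
import cv2,numpy as np,pickle
d={}
for n in("top","scene"):
    s=arm.snapshot(n);d[n]=s
    cv2.imwrite(f"pics/{n}0.png",s["color"][:,:,::-1]);print(n,s["intrinsics"].tolist(),s["rvec"],s["tvec"])
pickle.dump(d,open("d0.pkl","wb"))
st=arm.sense();print(st)
E
```

```text
pics
top [[455.4158582131079, 0.0, 318.9267317688885], [0.0, 455.4158582131079, 238.70589797236426], [0.0, 0.0, 1.0]] [ 2.03251954 -2.19876946  0.21832976] [ 54.56321963 458.63004047 986.90389707]
scene [[536.7594774749704, 0.0, 323.3287131352315], [0.0, 536.7594774749704, 243.4686542216439], [0.0, 0.0, 1.0]] [ 1.33429795 -2.18308729  0.93884413] [ 207.00889475  340.55772892 1216.57009552]
{'time': 0.1, 'qpos': array([ 1.31295388e+00,  4.23751494e-01,  1.63057597e+00, -6.94901670e-06,
        1.08863096e+00, -1.90025868e-02]), 'qd': array([-0.00081258, -0.00037326, -0.00032036,  0.00139466,  0.00046048,
       -0.00127312]), 'joint_torque': array([-6.04064990e-04, -5.45611668e+01, -2.74324644e+01,  6.44683605e-02,
        1.88064604e-02, -6.33425839e-05]), 'eef_pos': array([147.77491003, 607.0279433 , 404.00211821]), 'ee_rot': array([-9.11775748e-05,  1.19134658e-01,  9.92877871e-01, -6.76780234e-04]), 'ft_force': array([-0.08619484, -0.67369828,  0.32380653]), 'ft_torque': array([-0.00292547, -0.0593017 ,  0.02646612]), 'grasp_force': 0.0, 'gripper_width': 1.0022355678824943}
```

View pics/top0.png

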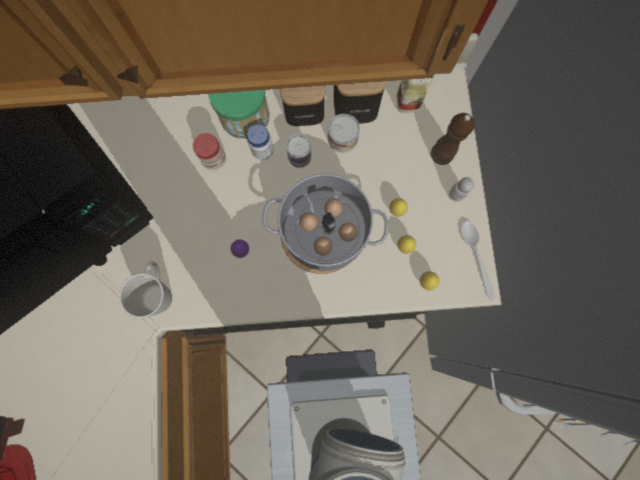

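View pics/scene0.png

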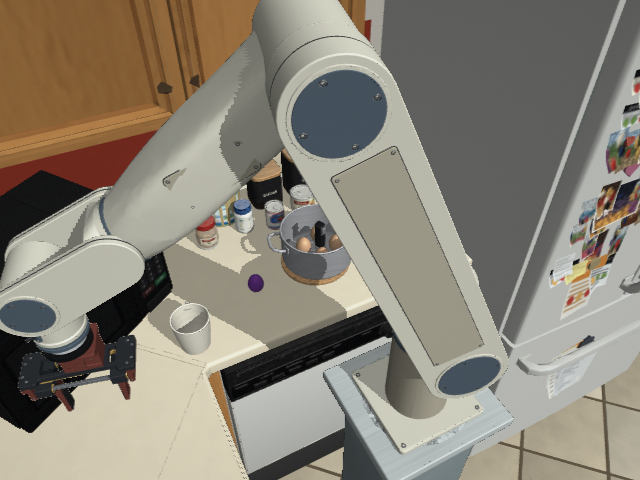

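Top view: pot is centred near (325,222), handle (328,222), eggs (308,222), (334,208), (348,231), (322,245). The mug is at (145,296) and the salt at (461,188). Now I'll measure and zoom on the handle.

```bash
cat > h.py <<'E'
import numpy as np,cv2
def unproj(s,u,v,z=None):
    K=s["intrinsics"];R=cv2.Rodrigues(np.asarray(s["rvec"],float))[0];t=np.asarray(s["tvec"],float).ravel()
    r=R.T@np.linalg.inv(K)@np.array([u,v,1.]);c=-R.T@t
    d=s["range_z"][int(round(v)),int(round(u))]if z is None else (z-c[2])/r[2]
    return c+r*d
E
python3 - <<'E'
import pickle,cv2,numpy as np
from h import *
d=pickle.load(open("d0.pkl","rb"));s=d["top"]
c=s["color"][170:275,270:385,::-1]
cv2.imwrite("pics/topc.png",cv2.resize(c,None,fx=5,fy=5,interpolation=cv2.INTER_CUBIC))
c=d["scene"]["color"][195:285,260:380,::-1]
cv2.imwrite("pics/scenec.png",cv2.resize(c,None,fx=6,fy=6,interpolation=cv2.INTER_CUBIC))
hsv=cv2.cvtColor(s["color"],cv2.COLOR_RGB2HSV)
m=((hsv[...,0]<18)&(hsv[...,1]>80)).astype(np.uint8)
m[:185]=0;m[262:]=0;m[:,:285]=0;m[:,365:]=0
n,l,st,ce=cv2.connectedComponentsWithStats(m)
for i in range(1,n):
    if st[i,4]>60: print(st[i],ce[i],unproj(s,*ce[i],z=60).round(1))
print("handle",unproj(s,328,219),unproj(s,328,219,z=132))
print("mug",unproj(s,145,296,z=100),"salt",unproj(s,463,185,z=90), "cupb",unproj(s,300,90),unproj(s,300,60))
E
```

```text
[301 214  13  16  65] [306.16923077 219.96923077] [504.1  43.9  60. ]
[316 238  15  16  90] [322.48888889 244.67777778] [444.5  11.7  60. ]
handle [484.40746304  -2.76609631 132.68841159] [484.57788836  -2.79102293 132.        ]
mug [357.03501694 392.43960804 100.        ] salt [ 548.81260491 -309.73862049   90.        ] cupb [789.92624758  35.12213241 121.97523456] [606.37576944  30.26602803 518.9654092 ]
```

View pics/topc.png

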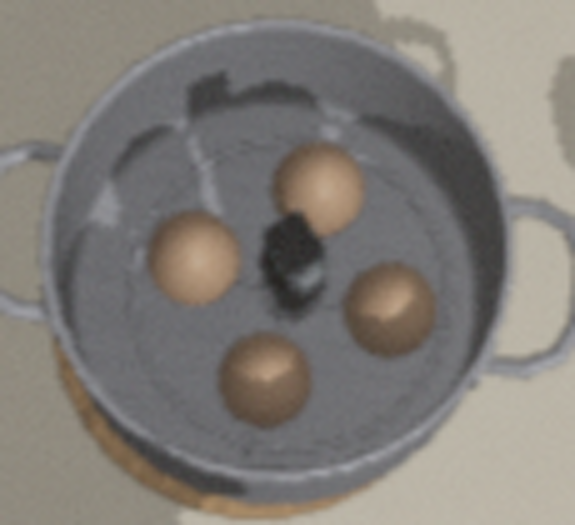

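View pics/scenec.png

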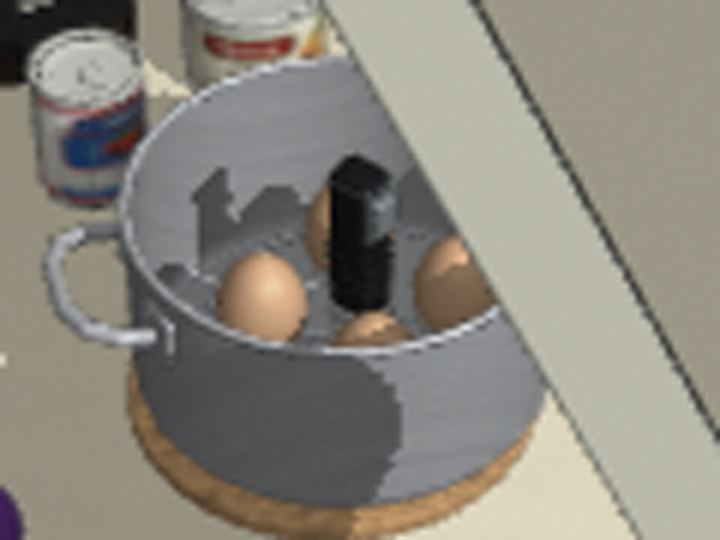

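The crops show the handle's top at about (328,218) with the grey button on its lower-right side near (331,225). All four egg centres are clear.

```bash
python3 - <<'E'
import pickle,cv2,numpy as np
from h import *
d=pickle.load(open("d0.pkl","rb"));s=d["top"]
P=np.array([unproj(s,270+u/5-.4,170+v/5-.4,z=55) for u,v in((195,257),(320,188),(390,309),(265,380))])
c=P.mean(0);print(P.round(1),c)
e=P-c;print(np.hypot(e[:,0],e[:,1]));a=np.degrees(np.arctan2(e[:,1],e[:,0]));print(a,(a-45)%90)
h=unproj(s,270+293/5-.4,170+240/5-.4,z=132);b=unproj(s,270+307/5-.4,170+273/5-.4,z=115)
print(h,b,"dir",np.degrees(np.arctan2(*(b-c)[1::-1])))
# pot rim circle
pts=np.array([unproj(s,270+u/5-.4,170+v/5-.4,z=115) for u,v in((43,250),(505,230),(275,22),(275,472))]);print(pts.round(1))
p=s["range_z"];
from station import arm
print(arm.sense()["ee_rot"])
E
```

```text
[[502.5  38.7  55. ]
 [530.3 -20.6  55. ]
 [471.4 -47.3  55. ]
 [443.4  11.5  55. ]] [486.88066945  -4.42443797  55.        ]
[45.81874209 46.29683927 45.57973318 46.34450868]
[  70.11990872  -20.43855314 -109.81801496  159.85754931] [25.11990872 24.56144686 25.18198504 24.85754931]
[487.55759935  -3.45713231 132.        ] [476.92021228  -8.83777802 115.        ] dir -156.10253397937944
[[495.9 102.7 115. ]
 [489.1 -94.7 115. ]
 [590.   -4.3 115. ]
 [392.8  11.6 115. ]]
[-9.11775748e-05  1.19134658e-01  9.92877871e-01 -6.76780234e-04]
```

```bash
python3 -m handwheel '[0,0,-0.05,0.23,-0.41,0,1, 0,0,-0.095,0.45,-0.81,0,1, 0,0,-0.095,0.45,-0.81,0,1, 0,0,-0.095,0.45,-0.81,0,1, 0,0,-0.095,0.45,-0.81,0,1]'; python3 -m handwheel '[0,0,-0.05,0.23,-0.41,0,1, 0,0,-0.095,0.45,-0.81,0,1, 0,0,-0.095,0.45,-0.81,0,1, 0,0,-0.095,0.45,-0.81,0,1, 0,0,-0.095,0.45,-0.81,0,1]'; python3 -m handwheel '[0,0,-0.05,0.23,-0.41,0,1, 0,0,-0.095,0.45,-0.81,0,1, 0,0,-0.095,0.45,-0.81,0,1, 0,0,-0.095,0.45,-0.81,0,1, 0,0,-0.095,0.45,-0.81,0,1, 0,0,-0.095,0.45,-0.81,0,1]'
```

```text
time: 0.72
eef_pos: [261.1, 402.5, 404.5]
ee_rot: [-0.0, 0.267, 0.964, -0.001]
ft_force: [-0.5, 0.0, -0.4]
gripper_width: 1.0
grasp_force: 0.0
time: 1.35
eef_pos: [373.9, 201.0, 404.7]
ee_rot: [0.0, 0.408, 0.913, 0.0]
ft_force: [0.5, 0.7, 0.0]
gripper_width: 1.001
grasp_force: 0.0
time: 2.1
eef_pos: [485.2, 1.0, 404.3]
ee_rot: [-0.001, 0.537, 0.844, -0.0]
ft_force: [-1.5, -0.4, 0.5]
gripper_width: 0.998
grasp_force: 0.0
```

```bash
python3 - <<'E'
from station import arm
import cv2
st=arm.sense();s=arm.snapshot("wrist")
cv2.imwrite("pics/w1.png",s["color"][:,:,::-1]);print(st["eef_pos"],st["ee_rot"],s["intrinsics"].tolist(),s["T_tool_cam"].tolist())
import pickle;pickle.dump((st,s),open("w1.pkl","wb"))
E
```

```text
[485.18031076   1.02507868 404.29270909] [-5.78962021e-04  5.36873845e-01  8.43662335e-01 -6.31362844e-05] [[371.64829954431775, 0.0, 317.7530818666491], [0.0, 371.64829954431775, 242.45897309313762], [0.0, 0.0, 1.0]] [[-0.00027270021553794975, -0.9520415796114365, -0.3059685544717793, 84.82538698007484], [0.999999381783754, -0.0005894534738968384, 0.0009428556145064162, -0.06663062924278096], [-0.0010779919759167254, -0.3059681082001192, 0.9520411517879558, 18.76086706528429], [0.0, 0.0, 0.0, 1.0]]
```

View pics/w1.png

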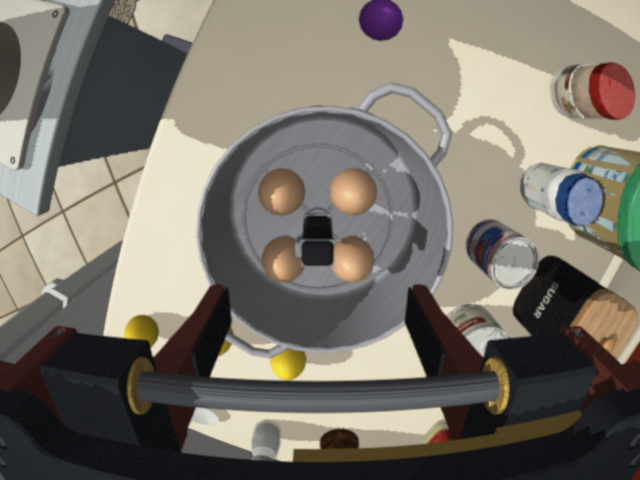

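```bash
python3 - <<'E'
import cv2
i=cv2.imread("pics/w1.png")[170:285,250:390]
cv2.imwrite("pics/w1c.png",cv2.resize(i,None,fx=5,fy=5,interpolation=cv2.INTER_CUBIC))
E
```

```text
(no output)
```

View pics/w1c.png

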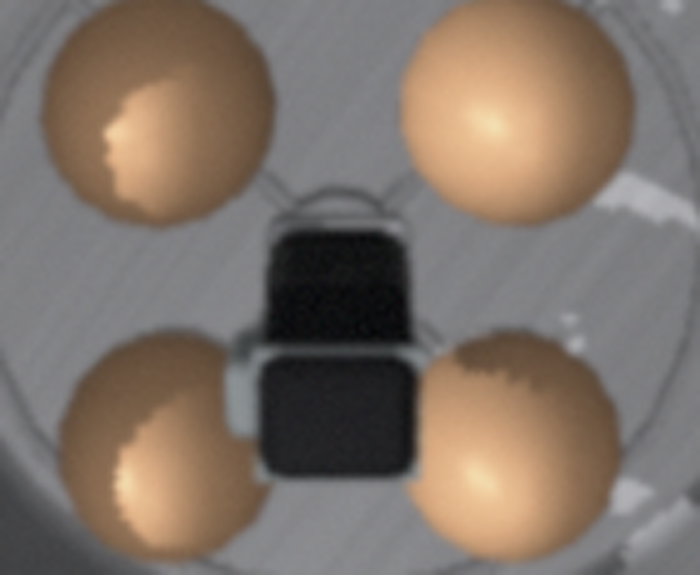

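The button is the pale bump on the left of the handle top, at about (298,248). That is the tool's −y side, which agrees with the −155° yaw. The handle top is centred at about (317,253).

```bash
cat >> h.py <<'E'
from scipy.spatial.transform import Rotation as Ro
def wray(st,s,u,v,z):
    K=s["intrinsics"];x=(u-K[0,2])/K[0,0];y=(v-K[1,2])/K[1,1];th=np.hypot(x,y)
    d=np.array([x/th*np.sin(th),y/th*np.sin(th),np.cos(th)]);T=np.array(s["T_tool_cam"])
    q=st["ee_rot"];R=Ro.from_quat([q[1],q[2],q[3],q[0]]).as_matrix()
    c=R@T[:3,3]+st["eef_pos"];r=R@T[:3,:3]@d
    return c+r*(z-c[2])/r[2]
E
python3 - <<'E'
import pickle
from h import *
st,s=pickle.load(open("w1.pkl","rb"))
print("top",wray(st,s,317.2,252.6,132), "edges",wray(st,s,250+259/5-.4,252.6,132),wray(st,s,250+416/5-.4,252.6,132))
P=np.array([wray(st,s,u,v,60) for u,v in((281.2,191.6),(353,191.4),(282.2,258.4),(352,258.6))])
print(P,P.mean(0)); e=P-P.mean(0);print((np.degrees(np.arctan2(e[:,1],e[:,0]))-45)%90)
E
```

```text
top [486.54350323  -2.87244256 132.        ] edges [476.18785938  -7.7146258  132.        ] [496.77081922   1.89958915 132.        ]
[[443.87241227  12.66020221  60.        ]
 [501.64991987  39.83814489  60.        ]
 [469.90809456 -44.90078403  60.        ]
 [529.20302475 -17.42371716  60.        ]] [486.15836286  -2.45653852  60.        ]
[25.32861463 24.88339462 24.05007985 25.82678402]
```

```bash
python3 -m handwheel '[0,0,0,0.005,-0.012,-0.1,1, 0,0,0,0.005,-0.012,-0.2,1, 0,0,0,0.005,-0.012,-0.28,1, 0,0,0,0.005,-0.012,-0.36,1, 0,0,0,0.005,-0.012,-0.42,1, 0,0,0,0.005,-0.012,-0.48,1, 0,0,0,0.005,-0.012,-0.52,1, 0,0,0,0.005,-0.012,-0.52,1]'; python3 -m handwheel '[0,0,0,0,0,0,1, 0,0,0,0,0,0,1]'
```

```text
time: 3.15
eef_pos: [486.4, -3.1, 274.1]
ee_rot: [-0.001, 0.537, 0.844, -0.0]
ft_force: [-0.5, 0.4, -0.0]
gripper_width: 1.001
grasp_force: 0.0
time: 3.4
eef_pos: [486.8, -3.3, 275.2]
ee_rot: [0.0, 0.537, 0.843, 0.0]
ft_force: [0.2, 0.1, -0.0]
gripper_width: 0.997
grasp_force: 0.0
```

```bash
python3 -m handwheel '[0,0,0,0,0,0,0.5, 0,0,0,0,0,0,0.4, 0,0,0,0,0,0,0.3, 0,0,0,0,0,0,0.2, 0,0,0,0,0,0,0, 0,0,0,0,0,0,0, 0,0,0,0,0,0,0, 0,0,0,0,0,0,0]'
```

```text
time: 4.4
eef_pos: [486.5, -3.3, 274.7]
ee_rot: [-0.0, 0.537, 0.843, -0.0]
ft_force: [-1.6, -0.0, 0.5]
gripper_width: 0.275
grasp_force: 30.0
```

```bash
python3 -m handwheel '[0,0,0,0,0,0.03,0, 0,0,0,0,0,0.07,0, 0,0,0,0,0,0.11,0, 0,0,0,0,0,0.15,0, 0,0,0,0,0,0.18,0, 0,0,0,0,0,0.21,0, 0,0,0,0,0,0.23,0, 0,0,0,0,0,0.24,0]';python3 -m handwheel '[0,0,0,0,0,0,0, 0,0,0,0,0,0,0, 0,0,0,0,0,0,0]'
python3 - <<'E'
from station import arm
import cv2
s=arm.snapshot("scene");cv2.imwrite("pics/s2.png",cv2.resize(s["color"][180:290,240:400,::-1],None,fx=4,fy=4))
E
```

```text
time: 5.4
eef_pos: [486.5, -3.2, 334.9]
ee_rot: [-0.0, 0.537, 0.843, -0.0]
ft_force: [-2.1, 0.1, -0.6]
gripper_width: 0.272
grasp_force: 30.0
time: 5.78
eef_pos: [486.6, -3.2, 334.5]
ee_rot: [-0.0, 0.537, 0.843, -0.0]
ft_force: [-0.3, -1.2, 0.3]
gripper_width: 0.273
grasp_force: 30.0
```

View pics/s2.png

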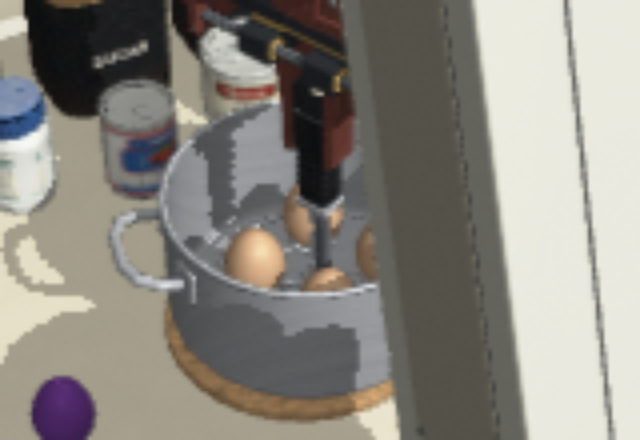

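The handle is drawn out, with bare post visible beneath it at (322,240), and the eggs are in place. Next I release it and turn 90°.

```bash
python3 -m handwheel '[0,0,0,0,0,0,0.35, 0,0,0,0,0,0,0.5, 0,0,0,0,0,0,0.8, 0,0,0,0,0,0,1, 0,0,0,0,0,0,1, 0,0,0,0,0,0,1]';python3 -m handwheel '[0,0,0.05,0,0,0,1, 0,0,0.1,0,0,0,1, 0,0,0.15,0,0,0,1, 0,0,0.2,0,0,0,1, 0,0,0.25,0,0,0,1, 0,0,0.25,0,0,0,1]';python3 -m handwheel '[0,0,0.05,0,0,0,1, 0,0,0.1,0,0,0,1, 0,0,0.15,0,0,0,1, 0,0,0.2,0,0,0,1, 0,0,0.25,0,0,0,1, 0,0,0.25,0,0,0,1, 0,0,0.25,0,0,0,1]'
python3 - <<'E'
from station import arm
import cv2,pickle
print(arm.sense()["qpos"])
st=arm.sense();s=arm.snapshot("wrist");pickle.dump((st,s),open("w2.pkl","wb"))
cv2.imwrite("pics/w2.png",cv2.resize(s["color"][150:350,200:440,::-1],None,fx=3,fy=3))
E
```

```text
time: 6.58
eef_pos: [486.6, -3.2, 334.7]
ee_rot: [0.0, 0.537, 0.843, 0.0]
ft_force: [0.2, 0.7, -0.3]
gripper_width: 0.884
grasp_force: 0.0
time: 7.32
eef_pos: [486.6, -3.2, 334.7]
ee_rot: [0.0, 0.174, 0.985, 0.0]
ft_force: [0.1, -1.2, -0.3]
gripper_width: 1.001
grasp_force: 0.0
time: 8.2
eef_pos: [486.5, -3.3, 334.7]
ee_rot: [-0.0, -0.214, 0.977, 0.0]
ft_force: [0.1, -0.2, -0.5]
gripper_width: 1.0
grasp_force: 0.0
[-3.11516939e-02  3.25232534e-01  1.98385024e+00  1.99653808e-05
  8.32552092e-01 -2.03406817e+00]
```

View pics/w2.png

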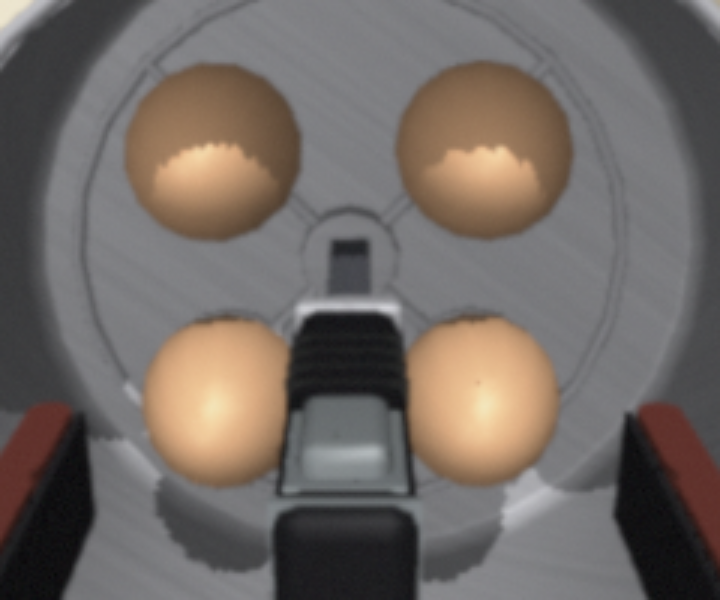

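The button (grey, near (345,450)) stands out of the handle again, and the fingers straddle the plain y faces symmetrically. I'll close the gripper and test-lift.

```bash
python3 -m handwheel '[0,0,0,0,0,0,0.5, 0,0,0,0,0,0,0.35, 0,0,0,0,0,0,0.25, 0,0,0,0,0,0,0, 0,0,0,0,0,0,0, 0,0,0,0,0,0,0, 0,0,0,0,0,0,0]';python3 -m handwheel '[0,0,0,0,0,0.008,0, 0,0,0,0,0,0.016,0, 0,0,0,0,0,0.024,0, 0,0,0,0,0,0.032,0, 0,0,0,0,0,0.04,0, 0,0,0,0,0,0.04,0, 0,0,0,0,0,0.04,0]'; python3 -m handwheel '[0,0,0,0,0,0,0, 0,0,0,0,0,0,0]'
```

```text
time: 9.12
eef_pos: [486.6, -3.3, 334.7]
ee_rot: [0.0, -0.217, 0.976, -0.0]
ft_force: [0.8, -2.6, 0.5]
gripper_width: 0.244
grasp_force: 1.0
time: 10.0
eef_pos: [486.5, -3.3, 344.6]
ee_rot: [-0.0, -0.217, 0.976, 0.0]
ft_force: [0.3, -0.9, -4.7]
gripper_width: 0.223
grasp_force: 30.0
time: 10.25
eef_pos: [486.5, -3.2, 344.6]
ee_rot: [-0.0, -0.217, 0.976, 0.0]
ft_force: [0.3, 0.6, -4.9]
gripper_width: 0.226
grasp_force: 30.0
```

The scale shows 4.9 N, about the full weight of rack and eggs, so the catch is holding. I'll lift slowly.

```bash
python3 -m handwheel '[0,0,0,0,0,0.02,0, 0,0,0,0,0,0.05,0, 0,0,0,0,0,0.085,0, 0,0,0,0,0,0.12,0, 0,0,0,0,0,0.155,0, 0,0,0,0,0,0.19,0, 0,0,0,0,0,0.22,0, 0,0,0,0,0,0.24,0]';python3 -m handwheel '[0,0,0,0,0,0.03,0, 0,0,0,0,0,0.065,0, 0,0,0,0,0,0.1,0, 0,0,0,0,0,0.14,0, 0,0,0,0,0,0.18,0, 0,0,0,0,0,0.21,0, 0,0,0,0,0,0.23,0, 0,0,0,0,0,0.24,0]';python3 -m handwheel '[0,0,0,0,0,0,0, 0,0,0,0,0,0,0, 0,0,0,0,0,0,0, 0,0,0,0,0,0,0]'
python3 - <<'E'
from station import arm
import cv2,numpy as np
s=arm.snapshot("scene");t=arm.snapshot("top");w=arm.snapshot("wrist")
r=lambda i:cv2.resize(i["color"][:,:,::-1],(400,300))
z=cv2.resize(s["color"][130:280,230:430,::-1],(400,300))
cv2.imwrite("pics/f.png",np.vstack([np.hstack([r(s),z]),np.hstack([r(t),r(w)])]))
E
```

```text
time: 11.25
eef_pos: [486.6, -3.3, 405.2]
ee_rot: [0.0, -0.217, 0.976, -0.0]
ft_force: [-0.3, 0.7, -4.8]
gripper_width: 0.226
grasp_force: 30.0
time: 12.25
eef_pos: [486.5, -3.2, 464.9]
ee_rot: [0.0, -0.217, 0.976, -0.0]
ft_force: [-0.5, 0.0, -5.2]
gripper_width: 0.224
grasp_force: 30.0
time: 12.75
eef_pos: [486.5, -3.3, 464.5]
ee_rot: [-0.0, -0.217, 0.976, 0.0]
ft_force: [-0.9, 0.0, -5.1]
gripper_width: 0.226
grasp_force: 30.0
```

View pics/f.png

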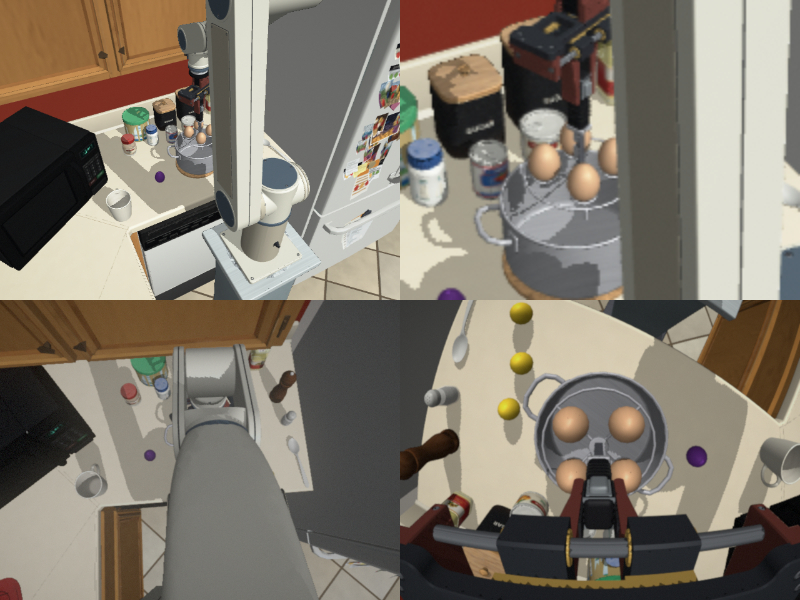

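Wrist and scene views show four eggs in the rack, hanging over the pot, with the mug and salt undisturbed. I'll check the feet height from the egg depth before handing in.

```bash
python3 - <<'E'
from station import arm
from h import *
st=arm.sense();s=arm.snapshot("wrist")
K=s["intrinsics"];T=np.array(s["T_tool_cam"]);q=st["ee_rot"];R=Ro.from_quat([q[1],q[2],q[3],q[0]]).as_matrix()
v,u=np.mgrid[150:310,420:540]
out=[]
for cx,cy in((272,202),(362,202)):
  best=[]
  for a in range(-30,31,2):
    for b in range(-30,31,2):
      uu,vv=cx-0+a,cy+b-0
      x=(uu-K[0,2])/K[0,0];y=(vv-K[1,2])/K[1,1];th=np.hypot(x,y);Z=s["range_z"][vv,uu]
      if Z<=0:continue
      d=np.array([x/th*np.tan(th),y/th*np.tan(th),1])*Z
      best.append((R@(T[:3,:3]@d+T[:3,3])+st["eef_pos"])[2])
  print(np.max(best),"feet",np.max(best)-68)
print(st["qd"].round(3))
E
```

```text
210.21678855588212 feet 142.21678855588212
210.31459872468724 feet 142.31459872468724
[ 0.    -0.001 -0.001  0.001  0.002  0.   ]
```

```bash
python3 -c "
from station import arm
print(arm.hand_in())"
```

```text
the job is handed in; nothing more can be done
None
```

Job handed in: the handle is drawn to the second stop with the button out, and the rack hangs upright and still over the pot with its feet about 27 mm above the rim, all four eggs in it, and the mug and salt shaker untouched.

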